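# True up a plaster casting frame with a square and hold it

## Robot

A 6-joint arm with a two-finger parallel gripper is mounted at the origin on the work surface. World frame = base frame: x ahead of the robot, y to its left, z up, the work surface at z = 0. Lengths are in mm, angles in rad, forces in N, time in s.
With the tool pointing down it reaches from about 300 to 775 mm from the base axis. Payload 14.6 kg.
Tool frame: the origin (TCP) lies midway between the tips of the shut fingers; the grasp point (between the pads) lies 19 mm behind it (robot.pinch_z is the distance from the TCP to the grasp point, in mm); z points along the fingers, y is the direction in which the jaws open and shut (so a half turn about z gives the same grasp; the last joint's range is limited). The gripper opens to 85 mm and grips with 20 to 120 N. Pads are 22 mm wide; open, the fingers measure 114 mm over their backs; the gripper's body (76 mm by 85 mm) begins 54 mm behind the grasp point. The pads swing forward as they close: fully open they stand 13 mm farther back than shut.
Start: joints at [-1.353, 0.3, 1.521, -0, 1.321, -0.067], TCP at [154.524, -527.837, 231.281] pointing down, gripper open.
Joint ranges: [-3.03, 3.03], [-0.79, 2.21], [0.23, 2.52], [-1.04, 4.18], [0, 3.07], [-2.55, 2.55]. Speed limits (rad/s): [2.22, 2.22, 2.57, 3.14, 3.14, 3.14].

## Interface

Orientations are given as a unit quaternion [w, x, y, z].
In Python, from station import robot gives the robot as it stands. Calls block until the motion is done:
- robot.move_ptp(position, orientation): joint-space move of the TCP to a pose.
- robot.servo_line(position, orientation=None, velocity=150, force_limit=None): straight line of the TCP; orientation=None keeps the orientation; velocity is the mean speed in mm/s. With force_limit (N) it stops when the force on the tool has changed by that much, and returns True; else False.
- robot.movej(angles): joint-space move.
- robot.grip(opening, grip_force=None): opening from 0.0 (shut) to 1.0 (fully open); grip_force is the grip in N (None keeps the last); returns when the fingers have stopped.
- robot.sleep(seconds).
- robot.solve_ik(position, orientation): joint angles nearest the present ones, or None.
- robot.capture(name): name is "scene" or "top" or "wrist"; returns (picture, depth): 480x640x3 uint8, red, green, blue; 480x640 float32, mm along the optical axis (not along the pixel's ray), 0 where there is no reading.
- robot.camera_model(name): a dict with "mtx" (3x3 intrinsics, pixels), "extrinsics" (4x4, takes a point from world to camera coordinates); the wrist camera has in their place "T_tool_cam" (4x4, takes a point from camera to tool coordinates, whose origin is the TCP and whose axes are the flange's). Camera axes: x right, y down, z forward; pixel columns grow to the right and rows downward; lengths in mm; the calibration is good to about 2 mm. A picture is of the moment at which its call begins: read the wrist's pose just before it. camera_model takes no time and is no camera call.
A pose or a line that the arm cannot do raises robot.Unreachable and nothing moves.
- robot.sign_off(): hands the job in, once; it reports no verdict.
Readings, each from a call of its own:
- robot.read_t(): time.
- robot.read_qpos(): joint angles.
- robot.read_dq(): joint speeds.
- robot.read_effort(): joint torques, N m.
- robot.read_position(): TCP position.
- robot.read_tool_rot(): TCP orientation.
- robot.read_ft_force(): force on the tool from outside, world axes, zero at the start.
- robot.read_moment(): the same for the moment, N m.
- robot.read_opening(): opening from 0.0 (shut) to 1.0 (fully open).
Only numpy, scipy, OpenCV 4.12 (cv2) and the standard library are available. Lean on these libraries where they do the work, as an engineer would, in place of code of your own. Each camera call takes 0.05 s, during which the arm holds its last target.

## Task

Fold the stiff hinged side of the plaster casting frame in until it stands a few degrees inside square. Then pick up the aluminium square, lay it flat on the frame's base board and press its right-angled corner into the inside corner, pushing the hinged side back out until both sides are flush against the square and truly at right angles. Finish while still gripping the square and pressing it home against both sides; do not let go, and leave the pots and the spray bottle where they are.

Things in the scene. Friction and masses are not known exactly. Their poses are not given: they have to be found in the camera images.
- casting_frame: Plywood base board, 245 x 250 mm, 12 mm thick, fixed to the table, carrying two white sides. Origin: at table level under the inside corner where the sides' inner faces meet (on the hinge axis), z up. The board spans x -200 to +45, y -200 to +50 mm here; the inside of the corner is x < 0, y < 0. Place and yaw vary. Here 'up' means above the table.
- fixed_side: Smooth white board (friction on metal about 0.25), 15 mm thick, 190 mm long, 60 mm high (top at 72 mm), screwed down on the base board. Axes as casting_frame; origin: the inside corner at the base board's top (12 mm up). Its inner face is the plane x = 0 from y = 0 to -190 mm; steel brackets stand behind it (x > 0).
- swing_side: White board 15 mm thick, 180 mm long, 13 to 72 mm up, hinged to the fixed side's end; stiff: 0.5 N m turns it, it stays where left. Origin on the vertical hinge axis (barrel radius 4.2 mm), 12 mm up; it runs along its own -x to -180 mm; inner face y = 0, outer y = +15. Its yaw is casting_frame's when square, less when swung outwards (to -1.2 rad), more when folded in (to +0.6).
- swing_end (a point): Middle of the top edge of the hinged side's free end: 180 mm from the hinge axis, 72 mm up.
- frame_corner (a point): The inside corner at the top of the base board (12 mm up), on the hinge axis.
- square: Carpenter's square: open right-angled triangle of aluminium bar 22 mm thick, 0.35 kg, flat on the table. Origin: under the middle of the diagonal bar (16 mm wide, 190 long, along (1,-1)), the place to grip. Legs 160 x 20 mm meet at the apex (+79,+79) mm: one runs along -x, outer face y = +79; one along -y, outer face x = +79. Seated: axes as casting_frame, origin at (-79,-79) mm there.
- square_corner (a point): Apex of the square where its two outer faces would meet, at the underside, 112 mm from the middle of the diagonal bar. The metal there is notched 10 x 10 mm to clear the hinge barrel.
- teapot: Small dark clay teapot, 92 mm across, 83 mm high, with spout and handle (150 mm overall); origin under its middle. Not to be disturbed.
- mug: White mug, 82 mm across, 95 mm high; origin under its middle. Not to be disturbed.
- sprayer: Grey spray bottle, 64 mm across, 154 mm high; origin under its middle. Not to be disturbed.

How it is judged:
By the outcome, as a careful person would: the job done as asked, in the order asked, and still so for the second after the job is handed in, while the arm keeps its last pose, push and grip.
It also fails if it takes over 67 s, if anything falls off the work surface, if the arm or the gripper's body presses on something with over 40 N, if the wrist force passes 120 N, or if a joint passes its speed limit or range.

## Working session

There is one attempt and no reset: what is moved stays moved. The work goes in short steps, each a Python script; the robot and the scene stay as the last script left them, time stands still between calls to the robot, and variables do not carry over. Pictures are saved under pics/ and viewed, and the job is handed in when it is done.

```bash
ls; mkdir -p pics
python3 - <<'E'
from station import robot
import cv2,numpy as np
for n in ["scene","top"]:
    p,d=robot.capture(n); cv2.imwrite(f"pics/{n}0.png",p[:,:,::-1]); np.savez(f"{n}0.npz",p=p,d=d)
    m=robot.camera_model(n); print(n,m["mtx"],np.round(m["extrinsics"],3).tolist())
print(robot.read_tool_rot(),robot.read_t(),robot.pinch_z)
m=robot.camera_model("wrist"); print(m)
E
```

```text
pics
scene [[464.26748417   0.         319.15893049]
 [  0.         464.26748417 236.53616047]
 [  0.           0.           1.        ]] [[-0.422, 0.907, 0.012, 360.565], [0.614, 0.295, -0.732, -293.788], [-0.667, -0.301, -0.681, 1261.24], [0.0, 0.0, 0.0, 1.0]]
top [[477.51355523   0.         312.546655  ]
 [  0.         477.51355523 247.42463346]
 [  0.           0.           1.        ]] [[-0.128, -0.992, 0.0, -51.062], [-0.97, 0.125, -0.208, 610.507], [0.207, -0.027, -0.978, 891.105], [0.0, 0.0, 0.0, 1.0]]
[-5.40523044e-04  9.89878030e-01  1.41919664e-01 -4.21210163e-05] 0.1 18.700000000000003
{'mtx': array([[364.05920163,   0.        , 319.60608083],
       [  0.        , 364.05920163, 243.51278855],
       [  0.        ,   0.        ,   1.        ]]), 'T_tool_cam': array([[-9.82633730e-04, -9.53639411e-01, -3.00950009e-01,
         7.74127530e+01],
       [ 9.99999499e-01, -8.79117725e-04, -4.79388347e-04,
        -5.73783713e-01],
       [ 1.92593134e-04, -3.00950329e-01,  9.53639797e-01,
        -1.42173236e+02],
       [ 0.00000000e+00,  0.00000000e+00,  0.00000000e+00,
         1.00000000e+00]])}
```

View pics/scene0.png

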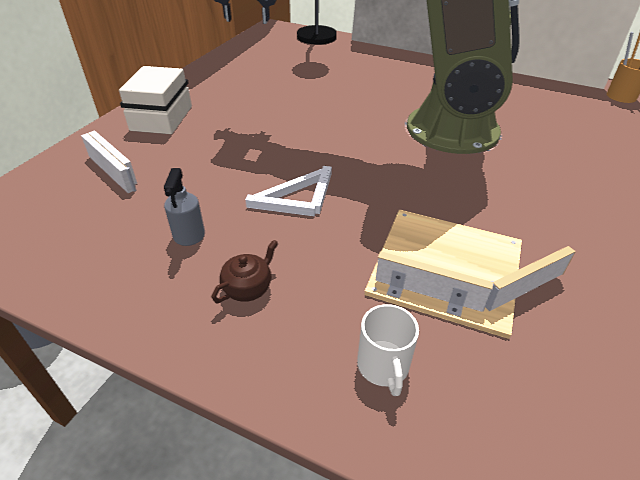

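View pics/top0.png

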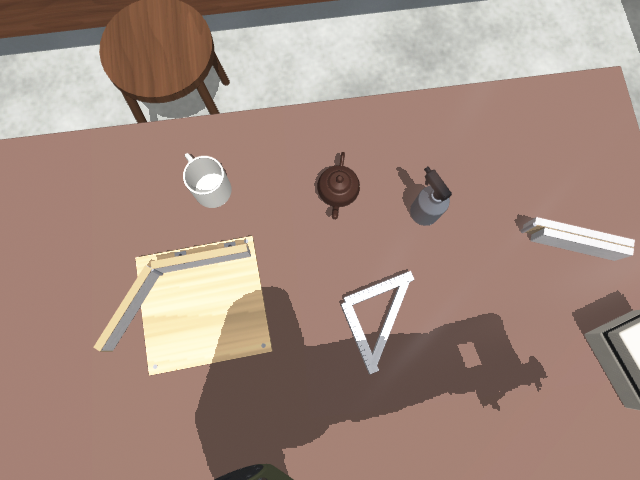

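The scene view shows the frame at right (board corners about (405,213), (522,240), (508,333), (368,293)), with the hinged side swung outwards to (572,252). In the top view, the hinge is near (155,265), the free end near (103,348), the square's apex near (343,302) and its leg ends near (412,274) and (375,372).

```bash
cat > h.py <<'E'
import numpy as np,cv2
from station import robot
def cast(name,uv,z,M=None):
    m=robot.camera_model(name); E=m["extrinsics"] if M is None else M; K=m["mtx"]
    R=E[:3,:3];t=E[:3,3]; c=-R.T@t
    uv=np.atleast_2d(np.asarray(uv,float))
    r=(R.T@np.linalg.inv(K)@np.c_[uv,np.ones(len(uv))].T).T
    s=(z-c[2])/r[:,2]; return c+s[:,None]*r
def proj(name,P,M=None):
    m=robot.camera_model(name); E=m["extrinsics"] if M is None else M
    P=np.atleast_2d(P); q=(m["mtx"]@(E[:3,:3]@P.T+E[:3,3:4])).T; return q[:,:2]/q[:,2:]
E
python3 - <<'E'
from h import *
d=np.load("top0.npz"); p=d["p"];D=d["d"]
a=cv2.resize(p[225:385,85:285],None,fx=4,fy=4,interpolation=cv2.INTER_CUBIC)
b=cv2.resize(p[255:385,330:430],None,fx=4,fy=4,interpolation=cv2.INTER_CUBIC)
cv2.imwrite("pics/za.png",a[:600,:,::-1]);cv2.imwrite("pics/zb.png",b[:,:,::-1])
E
```

```text
(no output)
```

View pics/za.png

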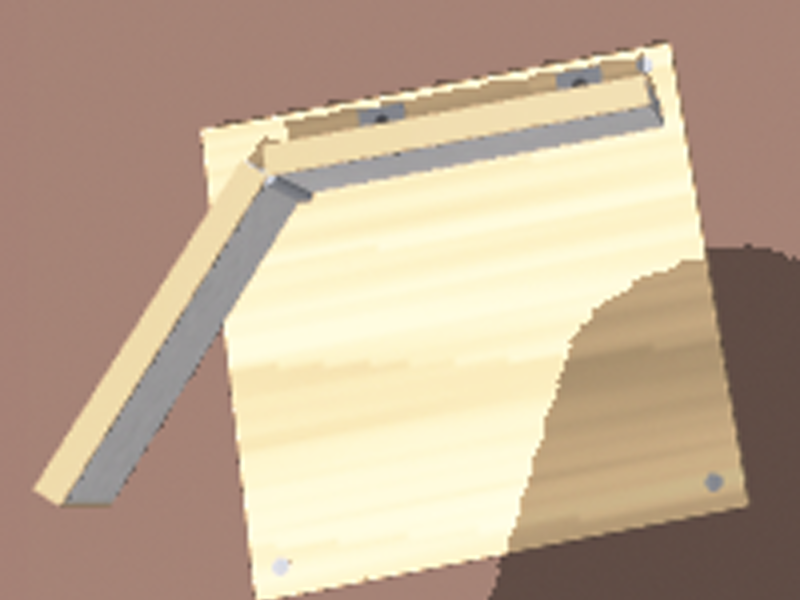

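View pics/zb.png

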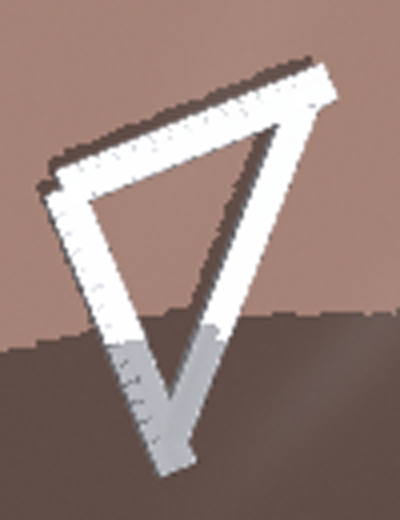

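Run:
```python
from h import *
z=lambda q:np.array(q,float)/4+[85-.375,225-.375]
zb=lambda q:np.array(q,float)/4+[330-.375,255-.375]
C=cast("top",z([[202,130],[670,43],[748,505],[258,600]]),12)
print("board",C.round(1), [np.linalg.norm(C[i]-C[(i+1)%4]).round(1) for i in range(4)])
# frame: corners TL=(+45,+50) TR=(+45,-200) BR(-200,-200) BL(-200,50)
L=np.array([[45,50],[45,-200],[-200,-200],[-200,50]],float)
W=C[:,:2];lc=L-L.mean(0);wc=W-W.mean(0)
th=np.arctan2((lc[:,0]*wc[:,1]-lc[:,1]*wc[:,0]).sum(),(lc*wc).sum())
R=np.array([[np.cos(th),-np.sin(th)],[np.sin(th),np.cos(th)]])
o=W.mean(0)-R@L.mean(0);print("frame",o,th,"res",(W-(L@R.T+o)).round(1))
F=cast("top",z([[268,180],[645,103],[650,75],[62,506],[37,490],[250,160]]),72);print("top pts: fixed inner hinge, fixed inner end, outer end, swing inner end, outer end, hinge outer");print(F.round(1)); print(((F[:,:2]-o)@R).round(1))
d=np.load("top0.npz");p=d["p"];g=p.max(2).astype(int)-p.min(2)
m=((g<35)&(p.min(2)>140)).astype(np.uint8); m[:,:335]=0;m[:,425:]=0;m[:265]=0;m[385:]=0
print(m.sum())
P=zb([[60,170],[322,62],[42,195],[160,478],[335,97],[196,462]])
Q=cast("top",P,22)[:,:2];print(Q.round(1))
# apex by intersecting outer faces
def inter(a,b,c,d):
    s=np.linalg.solve(np.c_[b-a,-(d-c)],c-a);return a+s[0]*(b-a)
A=inter(*Q[:4]);u=Q[1]-Q[0];v=Q[3]-Q[2]
print("apex",A,"lens",np.linalg.norm(Q[1]-A),np.linalg.norm(Q[3]-A),"ang",np.degrees(np.arccos(u@v/np.linalg.norm(u)/np.linalg.norm(v))), np.arctan2(*u[::-1]),np.arctan2(*v[::-1]))
cs,_=cv2.findContours(m,cv2.RETR_EXTERNAL,cv2.CHAIN_APPROX_NONE); c=max(cs,key=cv2.contourArea)
t,tri=cv2.minEnclosingTriangle(c.astype(np.float32));print("tri",tri.reshape(-1,2))
print(D if 0 else d["d"][302:306,345:349])
```

```text
board [[637.  242.9  12. ]
 [652.4  -6.   12. ]
 [408.7 -20.7  12. ]
 [393.8 227.3  12. ]] [np.float64(249.3), np.float64(244.1), np.float64(248.4), np.float64(243.6)]
frame [595.71526644 190.46766308] 0.061566017894854184 res [[-0.6 -0.3]
 [-0.6  0.4]
 [ 0.3  0.7]
 [ 0.8 -0.8]]
top pts: fixed inner hinge, fixed inner end, outer end, swing inner end, outer end, hinge outer
[[ 5.935e+02  1.910e+02  7.200e+01]
 [ 6.083e+02  3.500e+00  7.200e+01]
 [ 6.221e+02 -4.000e-01  7.200e+01]
 [ 4.493e+02  2.969e+02  7.200e+01]
 [ 4.583e+02  3.084e+02  7.200e+01]
 [ 6.046e+02  1.992e+02  7.200e+01]]
[[  -2.2    0.6]
 [   1.1 -187.4]
 [  14.6 -192.1]
 [-139.6  115.2]
 [-129.9  126.2]
 [   9.4    8.1]]
2127
[[ 496.5 -181.5]
 [ 534.5 -323.9]
 [ 485.  -170.6]
 [ 339.2 -209. ]
 [ 515.6 -327.5]
 [ 344.5 -227.9]]
apex [ 492.97184123 -168.50145607] lens 160.89824741493996 159.03558111497958 ang 90.19689702758069 -1.3096579585532502 -2.8838907867668198
tri [[338.5397  299.23376]
 [373.22034 382.0819 ]
 [419.02026 266.3099 ]]
[[972.5849  975.4478  974.7541  973.5975 ]
 [973.1952  972.2754  974.1174  977.39294]
 [972.3521  970.00415 976.4454  971.3706 ]
 [974.77155 973.36334 972.18585 973.4302 ]]
```

The board corners fit the given sizes to within 1 mm: frame at (595.7, 190.5), yaw 0.062. The hinged side is about 0.69 rad outwards. The square's legs measure 161 and 159 mm at 90.2°, giving an apex at (493, -168.5) and yaw 0.259. Next I'll fold the side in.

```bash
cat >> h.py <<'E'
def dn(a): return np.array([0,np.cos(a/2),np.sin(a/2),0])
FO=np.array([595.7,190.5]);FY=0.0616
def rot(t): return np.array([[np.cos(t),-np.sin(t)],[np.sin(t),np.cos(t)]])
def fw(p,yaw=0): return FO+rot(FY+yaw)@np.asarray(p,float)
def pushpose(phi,gap=0,r=150,z=28):
    xy=fw([-r,15+11+gap],phi); return [*xy,z],dn(np.pi/2+FY+phi)
def shot(name,f):
    p,d=robot.capture(name); cv2.imwrite("pics/"+f+".png",p[:,:,::-1]); np.savez(f+".npz",p=p,d=d); return p,d
E
python3 - <<'E'
from h import *
robot.grip(0.0,60)
p,o=pushpose(-0.69,25,z=200); print(p,robot.solve_ik(p,o))
robot.move_ptp(p,o)
p,o=pushpose(-0.69,25); robot.servo_line(p,o,200,force_limit=20)
print(robot.read_position(),robot.read_t(),robot.read_ft_force())
p,o=pushpose(-0.66,0); print(robot.servo_line(p,o,100,force_limit=30),robot.read_ft_force())
for ph in [-0.5,-0.35,-0.2,-0.05,0.07]:
    p,o=pushpose(ph); s=robot.servo_line(p,o,100,force_limit=30); print(ph,s,np.round(robot.read_ft_force(),1),robot.read_t())
    if s: break
shot("top","top1")
E
```

```text
[np.float64(504.3350433919962), np.float64(319.9350984239498), 200] [ 5.03990162e-01  4.30309327e-01  1.41798620e+00 -4.44089210e-16
  1.29329713e+00  1.13239016e+00]
[504.97624193 320.20347304  29.23712625] 5.0833 [ 0.13933146 -0.48491264 -0.10069388]
False [ 0.97169458 -0.11259727  0.27538252]
-0.5 False [ 0.5 -0.4  1.1] 5.9167
-0.35 False [ 0.1  0.3 -0.3] 6.2917
-0.2 False [-0.3  0.6 -0.4] 6.6667
-0.05 False [ 0.5 -0.2  1.3] 7.0417
0.07 False [-0.1  0.9 -0.3] 7.375
```

View pics/top1.png

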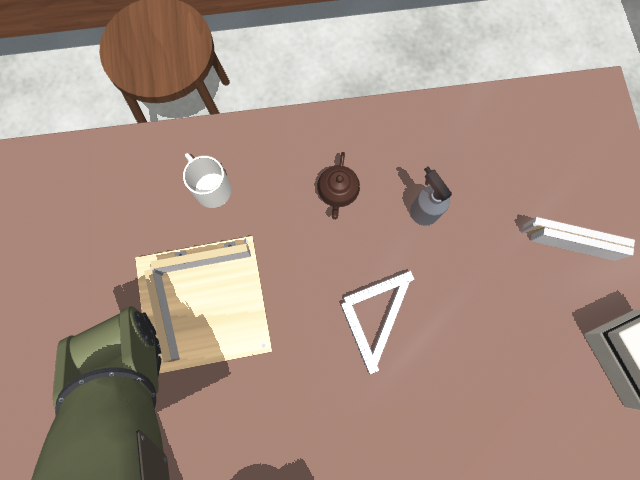

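The arm hides the outer part of the side, but its inner face now runs from (157,270) to (176,360), near square. I'll back off and measure it.

Run:
```python
from h import *
p,o=pushpose(0.07,25); robot.servo_line(p,o,200)
p,o=pushpose(0.07,25,z=230); robot.servo_line(p,o,300)
robot.grip(1.0)
robot.move_ptp([436.9,-265.1,150],dn(FY*0+0.2594-np.pi/4))
print(robot.read_t(),robot.read_qpos())
Q=robot.read_position(),robot.read_tool_rot();print(Q)
p,d=shot("top","top2");shot("wrist","w2")
cv2.imwrite("pics/z2.png",cv2.resize(p[225:375,85:285],None,fx=4,fy=4,interpolation=cv2.INTER_CUBIC)[:,:,::-1])
```

```text
11.1 [-6.15761766e-01  2.98304731e-01  1.72305569e+00  8.58084147e-05
  1.11992767e+00  1.47919398e+00]
(array([ 437.29801611, -264.54367733,  150.17309517]), array([ 1.65152060e-05,  9.65848381e-01, -2.59107853e-01,  1.56234722e-04]))
```

View pics/z2.png

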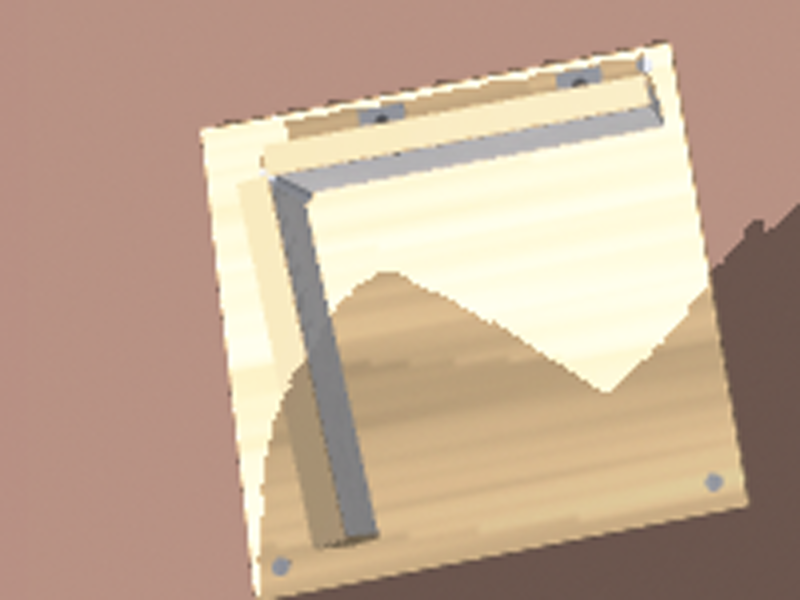

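View pics/w2.png

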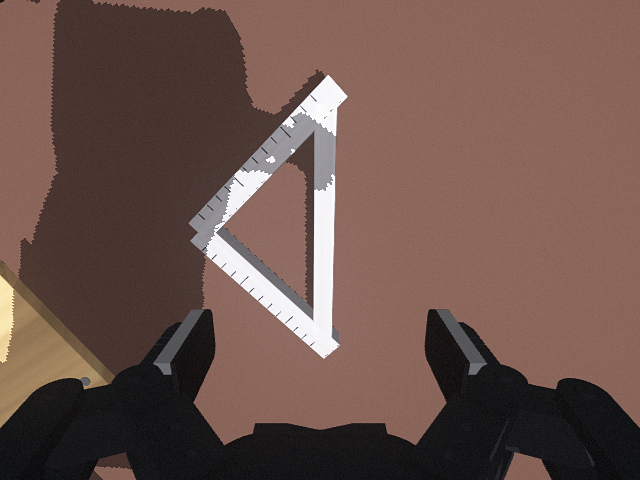

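In the zoom, the hinged side's inner top edge runs from (270,178) to (343,541). In the wrist view the diagonal bar stands vertically around column 325, between the fingers. Now I'll compute both positions.

```bash
cat >> h.py <<'E'
from scipy.spatial.transform import Rotation as Ro
def wristE(pos,q):
    T=np.eye(4);T[:3,:3]=Ro.from_quat([q[1],q[2],q[3],q[0]]).as_matrix();T[:3,3]=pos
    return np.linalg.inv(T@robot.camera_model("wrist")["T_tool_cam"])
E
python3 - <<'E'
from h import *
z=lambda q:np.array(q,float)/4+[85-.375,225-.375]
F=cast("top",z([[270,178],[343,541],[314,548]]),72)[:,:2]; f=(F-FO)@rot(FY); print(f.round(1),np.arctan2(-(f[1]-f[0])[1],-(f[1]-f[0])[0]),np.arctan2(-f[1][1],-f[1][0]))
M=wristE([437.3,-264.54,150.17],[1.65e-5,.965848,-.259108,1.56e-4])
d=np.load("w2.npz")
p=d["p"].astype(int)
for r in [170,220,260,300]: 
    g=p[r,300:350].sum(1); print(r,g[::2].tolist())
Q=cast("wrist",[[327,75],[190,225],[325,357],[347,97],[317,130],[333,130],[313,290],[333,290],[190,241],[205,215]],22,M)[:,:2]
print(Q.round(1))
S=np.array([436.9,-265.1]); print(((Q-S)@rot(.2594)).round(1))
E
```

```text
[[  -1.4   -0.5]
 [-180.7  -13.6]
 [-181.3    0.3]] 0.0728241840440611 0.07497096142328079
170 [198, 183, 177, 189, 194, 191, 191, 416, 472, 476, 458, 449, 461, 465, 462, 455, 464, 471, 340, 344, 350, 338, 348, 348, 339]
220 [348, 353, 339, 356, 201, 196, 187, 702, 739, 739, 737, 733, 736, 738, 741, 741, 750, 425, 343, 347, 337, 342, 351, 343, 339]
260 [358, 343, 358, 190, 214, 207, 183, 745, 738, 737, 734, 731, 739, 738, 739, 741, 763, 347, 346, 349, 347, 340, 346, 355, 344]
300 [324, 338, 352, 358, 213, 213, 168, 755, 734, 732, 733, 731, 736, 735, 738, 747, 564, 345, 365, 362, 348, 345, 340, 345, 339]
[[ 531.8 -324.1]
 [ 493.1 -181.1]
 [ 339.2 -212.1]
 [ 512.8 -329.2]
 [ 504.3 -300.3]
 [ 498.7 -310.1]
 [ 398.9 -235.1]
 [ 390.7 -249.2]
 [ 482.7 -173.5]
 [ 493.7 -195.6]]
[[ 76.6 -81.4]
 [ 75.8  66.8]
 [-80.9  76.3]
 [ 56.9 -81.4]
 [ 56.2 -51.3]
 [ 48.1 -59.3]
 [-29.1  38.7]
 [-40.5  27.3]
 [ 67.7  76.8]
 [ 72.7  52.6]]
```

The hinged side stands 4.2° inside square, and the wrist and top views agree on the square to about 2 mm. Grasping now.

Run:
```python
from h import *
xy=np.array([436.9,-265.1])+rot(.2594)@[-1,-1]; o=dn(.2594-np.pi/4)
print(robot.servo_line([*xy,4],o,150,force_limit=15),robot.read_position())
robot.grip(0.0,80); print(robot.read_opening(),robot.read_ft_force(),robot.read_position(),robot.read_t())
robot.servo_line([*xy,60],o,120); print(robot.read_opening(),robot.read_ft_force())
Q=robot.read_position(),robot.read_tool_rot();print(Q,robot.read_t())
np.savez("q3.npz",p=Q[0],q=Q[1])
shot("wrist","w3");shot("scene","s3")
```

```text
False [ 436.60327393 -266.57578516    4.7839781 ]
0.1630671732815671 [-1.51253642  0.96908107  5.80640163] [ 436.40525214 -266.44896929    4.38135551] 12.975
0.16378317884324786 [ 0.00395492 -0.5948486  -2.89356694]
(array([ 435.85807191, -266.08401141,   59.39774364]), array([-1.41323568e-04,  9.65613040e-01, -2.59983231e-01, -3.95210014e-04])) 13.5917
```

View pics/w3.png

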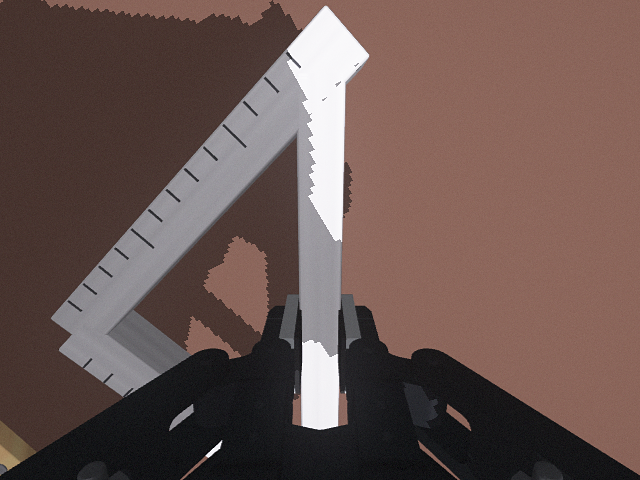

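View pics/s3.png

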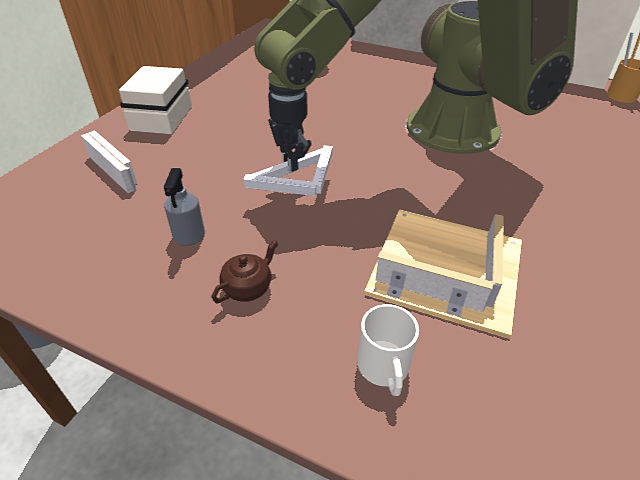

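The square is held level, with the bar in the pads. Its outer face runs from (52,318) to (325,6) in the wrist view, and the pots haven't moved. I'll measure the square's position in the hand.

Run:
```python
from h import *
k=np.load("q3.npz");M=wristE(k["p"],k["q"])
uv=[[52,318],[325,6],[368,57],[60,348],[127,394]]
Q=cast("wrist",uv,77,M)[:,:2]
a=2*np.arctan2(k["q"][2],k["q"][1]);yaw=a+np.pi/4
print(a,yaw); print(((Q-k["p"][:2])@rot(yaw)).round(1))
u=Q[1]-Q[0];print("leg -y dir -> yaw",np.arctan2(u[1],u[0])+np.pi/2,np.linalg.norm(u))
```

```text
-0.5260097215436851 0.2593884418537632
[[ 78.6  67.7]
 [ 78.3 -79.5]
 [ 59.2 -79.3]
 [ 69.1  77. ]
 [ 37.4  76.3]]
leg -y dir -> yaw 0.25740352120620247 147.28042720311805
```

```bash
cat >> h.py <<'E'
A=FY-np.pi/4
def sq(dx,dy,z,dyaw=0):
    # TCP target for square origin at frame (-79+dx,-79+dy)
    xy=fw([-79+dx,-79+dy]); return [*xy,z],dn(A+dyaw)
E
python3 - <<'E'
from h import *
p0=robot.read_position()
robot.servo_line([p0[0],p0[1],125],dn(-0.526),150)
p,o=sq(-30,-30,125); robot.servo_line(p,o,180); print(robot.read_t())
p,o=sq(-30,-30,30); robot.servo_line(p,o,120)
robot.sleep(0.2);print(np.round(robot.read_ft_force(),1))
p,o=sq(-30,-30,14); print(robot.servo_line(p,o,30,force_limit=6)); print(np.round(robot.read_ft_force(),1),robot.read_position(),robot.read_opening(),robot.read_t())
p,d=shot("top","top4");shot("scene","s4")
E
```

```text
16.35
[-0.   0.2 -3.3]
True
[-0.3 -0.6  5.8] [493.667074    74.98962192  16.36574045] 0.1634352253977972 17.9583
```

View pics/s4.png

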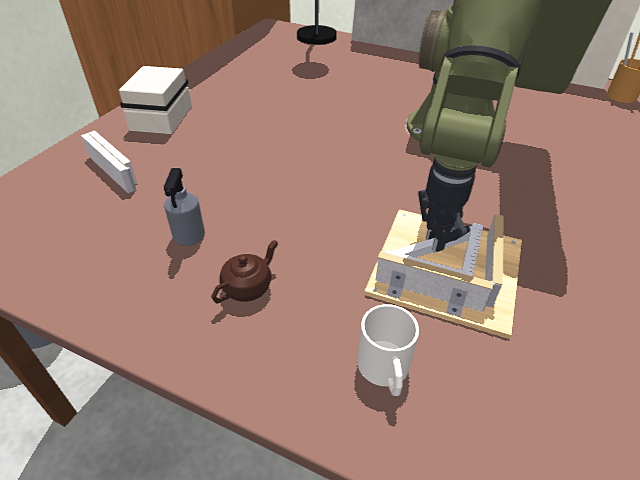

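View pics/top4.png

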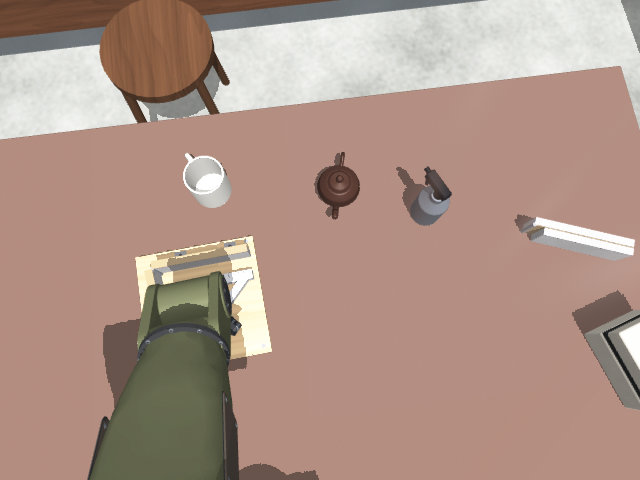

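The scene view shows the square lying on the board inside the corner at about (445,245). The hinged side is still folded in, and the pots are untouched. Next I'll slide the square in +x onto the fixed side.

```bash
cat >> h.py <<'E'
def st(tag=""):
    f=robot.read_ft_force(); R=rot(FY); ff=R.T@f[:2]; m=robot.read_moment(); q=robot.read_tool_rot(); p=robot.read_position()
    print(tag,"frame F",ff.round(1),"fz",round(f[2],1),"M",np.round(m,2),"sq",(R.T@(p[:2]-FO)+79).round(2),"z",p[2].round(1),"dyaw",round(2*np.arctan2(q[2],q[1])-A,4),"op",round(robot.read_opening(),3),"t",robot.read_t())
E
python3 - <<'E'
from h import *
st()
p,o=sq(-30,-30,16.6); robot.servo_line(p,o,30); st("z")
p,o=sq(-6,-30,16.6); print(robot.servo_line(p,o,50,force_limit=20)); st("near")
p,o=sq(6,-30,16.6); print(robot.servo_line(p,o,15,force_limit=10)); st("x")
robot.sleep(0.2); st("x")
E
```

```text
frame F [1.1 0.7] fz 4.5 M [ 0.03 -0.01 -0.06] sq [-29.91 -30.01] z 16.4 dyaw -0.0 op 0.167 t 18.0583
z frame F [ 1.  -0.1] fz -1.2 M [-0.03 -0.11  0.01] sq [-30.   -30.01] z 16.4 dyaw -0.0001 op 0.163 t 18.3083
False
near frame F [0.5 0.4] fz -1.8 M [-0.03  0.    0.01] sq [ -6.07 -30.  ] z 16.4 dyaw -0.0 op 0.16 t 18.9417
True
x frame F [-0.9 -0.7] fz 6.8 M [-0.08  0.19  0.07] sq [ -1.25 -30.  ] z 16.4 dyaw 0.0002 op 0.166 t 19.4167
x frame F [-0.9  0. ] fz 4.4 M [-0.05  0.04  0.05] sq [ -1.27 -30.01] z 16.4 dyaw 0.0002 op 0.165 t 19.6167
```

Run:
```python
from h import *
for i in range(8):
    x=-1.0+0.4*i
    p,o=sq(x,-30,16.6); robot.servo_line(p,o,10); robot.sleep(0.1); st(round(x,2))
    f=rot(FY).T@robot.read_ft_force()[:2]
    if f[0]<-12: break
```

```text
-1.0 frame F [-3.4  0.5] fz -0.8 M [-0.03  0.56  0.06] sq [ -1.25 -29.97] z 16.4 dyaw 0.0 op 0.165 t 20.0083
-0.6 frame F [-7.6  0.1] fz 1.6 M [-0.16  1.17  0.05] sq [ -1.27 -30.  ] z 16.4 dyaw 0.0001 op 0.166 t 20.3583
-0.2 frame F [-10.1  -1.4] fz 3.7 M [-0.18  1.64 -0.  ] sq [ -1.25 -29.99] z 16.4 dyaw 0.0001 op 0.167 t 20.7083
0.2 frame F [-14.6  -0.4] fz 7.0 M [-0.21  2.16  0.06] sq [ -1.24 -29.99] z 16.4 dyaw 0.0001 op 0.164 t 21.0583
```

The face is flush: pressing with 14.6 N in x gives almost no vertical moment, which means even contact. Now I'll push in +y.

Run:
```python
from h import *
for y in [-18,-14,-10,-7,-5,-3,-2]:
    p,o=sq(0.2,y,16.6); s=robot.servo_line(p,o,25,force_limit=25); st(y)
    if s: print("stop");break
for i in range(10):
    y=-1.6+.4*i
    p,o=sq(0.2,y,16.6); robot.servo_line(p,o,10); robot.sleep(0.1); st(round(y,2))
    f=rot(FY).T@robot.read_ft_force()[:2]
    if f[1]<-10: break
```

```text
-18 frame F [-14.4  -4.1] fz 7.5 M [-0.68  2.19  0.07] sq [ -1.2 -18.3] z 16.4 dyaw 0.0001 op 0.162 t 21.6917
-14 frame F [-13.   -4.1] fz 7.0 M [-0.8   2.16  0.03] sq [ -1.21 -14.34] z 16.4 dyaw 0.0001 op 0.162 t 22.0
-10 frame F [-14.   -6.1] fz 7.9 M [-1.08  2.07 -0.02] sq [ -1.19 -10.51] z 16.4 dyaw 0.0001 op 0.169 t 22.3083
-7 frame F [-14.   -6.1] fz 6.2 M [-1.15  2.16  0.06] sq [-1.2  -7.59] z 16.4 dyaw 0.0001 op 0.161 t 22.575
-5 frame F [-13.8  -6.9] fz 7.7 M [-1.3   2.12  0.01] sq [-1.19 -5.69] z 16.4 dyaw 0.0 op 0.166 t 22.825
-3 frame F [-13.8  -7. ] fz 7.4 M [-1.35  2.13  0.09] sq [-1.19 -3.71] z 16.4 dyaw 0.0 op 0.164 t 23.075
-2 frame F [-13.7  -8.2] fz 8.5 M [-1.54  2.06  0.06] sq [-1.16 -2.81] z 16.4 dyaw 0.0 op 0.165 t 23.325
-1.6 frame F [-14.   -9.8] fz 7.2 M [-1.66  2.07  0.08] sq [-1.18 -2.48] z 16.4 dyaw -0.0001 op 0.165 t 23.675
-1.2 frame F [-13.2  -9.1] fz 8.0 M [-1.69  2.09  0.1 ] sq [-1.19 -2.13] z 16.4 dyaw -0.0 op 0.167 t 24.025
-0.8 frame F [-14.   -9.4] fz 6.9 M [-1.67  2.06  0.06] sq [-1.17 -1.73] z 16.4 dyaw -0.0 op 0.164 t 24.375
-0.4 frame F [-14.4 -10.9] fz 8.1 M [-1.68  2.05  0.07] sq [-1.19 -1.36] z 16.4 dyaw -0.0 op 0.171 t 24.725
```

Run:
```python
from h import *
for i in range(12):
    y=-.1+.3*i
    p,o=sq(0.2,y,16.6); robot.servo_line(p,o,10); robot.sleep(0.15); st(round(y,2))
    f=rot(FY).T@robot.read_ft_force()[:2]
    if f[1]<-18: break
Q=robot.read_position(),robot.read_tool_rot();np.savez("q5.npz",p=Q[0],q=Q[1])
p,d=shot("top","top5");shot("scene","s5");shot("wrist","w5")
```

```text
-0.1 frame F [-14.4 -10.4] fz 7.6 M [-1.68  2.08  0.03] sq [-1.16 -1.07] z 16.4 dyaw -0.0001 op 0.164 t 25.125
0.2 frame F [-14.3 -11.3] fz 7.0 M [-2.03  2.14  0.09] sq [-1.16 -0.97] z 16.4 dyaw -0.0001 op 0.162 t 25.525
0.5 frame F [-14.3 -14.2] fz 8.4 M [-2.45  2.08  0.11] sq [-1.18 -0.94] z 16.4 dyaw -0.0001 op 0.16 t 25.925
0.8 frame F [-14.7 -17.5] fz 7.5 M [-2.81  2.09 -0.  ] sq [-1.19 -0.91] z 16.3 dyaw -0.0001 op 0.168 t 26.325
1.1 frame F [-13.6 -18.9] fz 8.6 M [-3.25  2.05  0.07] sq [-1.17 -0.83] z 16.4 dyaw -0.0002 op 0.165 t 26.725
```

View pics/w5.png

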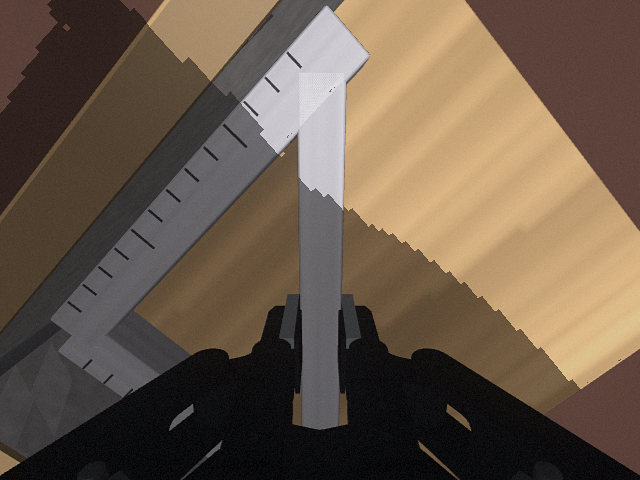

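View pics/top5.png

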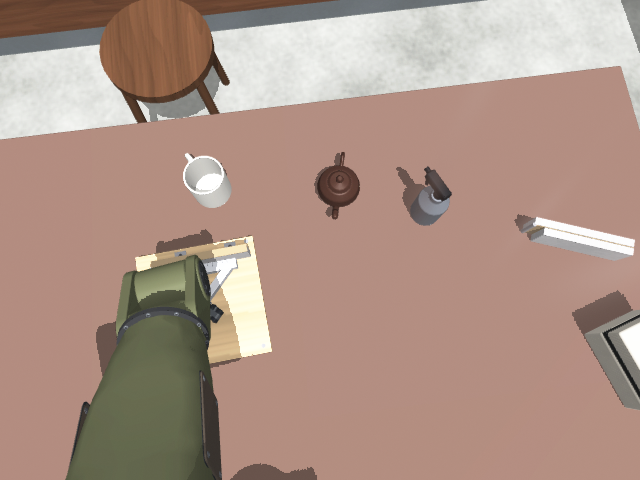

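View pics/s5.png

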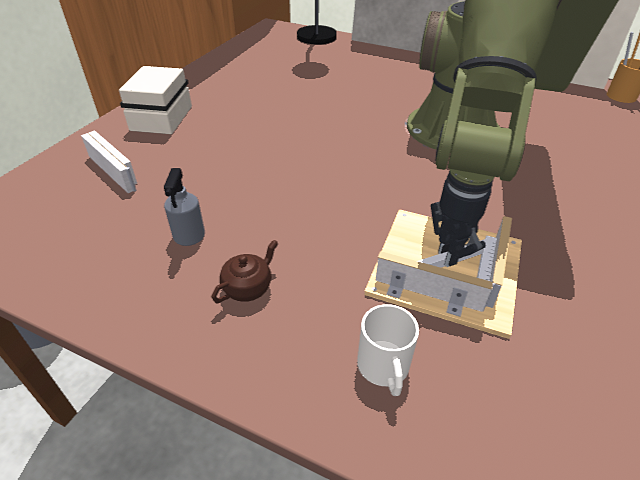

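The wrist view shows no board between the square's leg and the fixed side, along (52,318) to (325,6). In the scene view the hinged side stands nearly square at (505,222) to (492,300). I'll zoom in to check its angle.

Run:
```python
from h import *
for n in ["s3","s5"]:
    p=np.load(n+".npz")["p"]; cv2.imwrite(f"pics/z{n}.png",cv2.resize(p[205:320,360:530],None,fx=4.6,fy=4.6,interpolation=cv2.INTER_CUBIC)[:,:,::-1])
# expected projections for square swing with frame est
for y in [0.074,0,-0.02]:
    P=[[*fw(q,y),72] for q in ([-180,0],[-180,15],[-10,15],[-10,0])]; print(y,proj("scene",np.array(P)).round(1).tolist(), ((proj("scene",np.array(P))-[360,205])*4.6).round(0).tolist())
P=[[*fw(q),72] for q in ([0,0],[0,-190],[15,-190])]; print(((proj("scene",np.array(P))-[360,205])*4.6).round(0).tolist())
```

```text
0.074 [[495.7, 214.9], [503.9, 216.5], [502.2, 280.6], [492.7, 278.5]] [[624.0, 46.0], [662.0, 53.0], [654.0, 348.0], [611.0, 338.0]]
0 [[502.9, 216.5], [511.1, 218.4], [502.6, 281.2], [493.2, 278.6]] [[658.0, 53.0], [695.0, 62.0], [656.0, 350.0], [613.0, 339.0]]
-0.02 [[504.9, 217.0], [513.1, 219.0], [502.7, 281.3], [493.3, 278.6]] [[667.0, 55.0], [704.0, 65.0], [656.0, 351.0], [613.0, 339.0]]
[[610.0, 358.0], [93.0, 216.0], [82.0, 242.0]]
```

View pics/zs5.png

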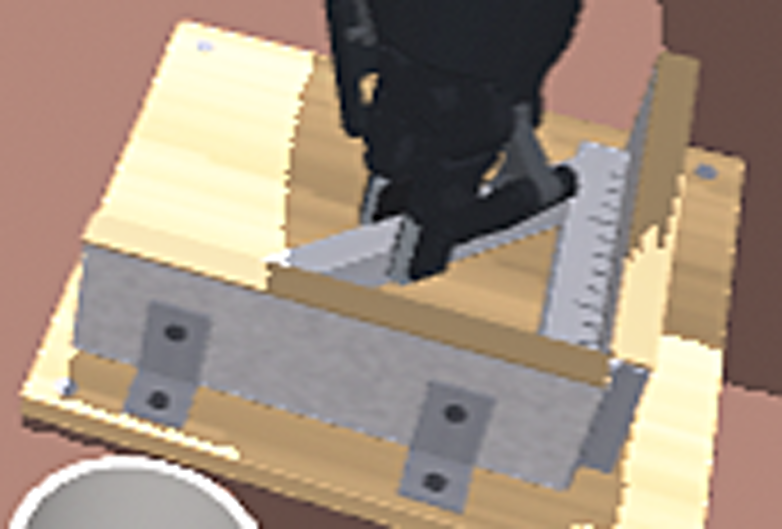

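View pics/zs3.png

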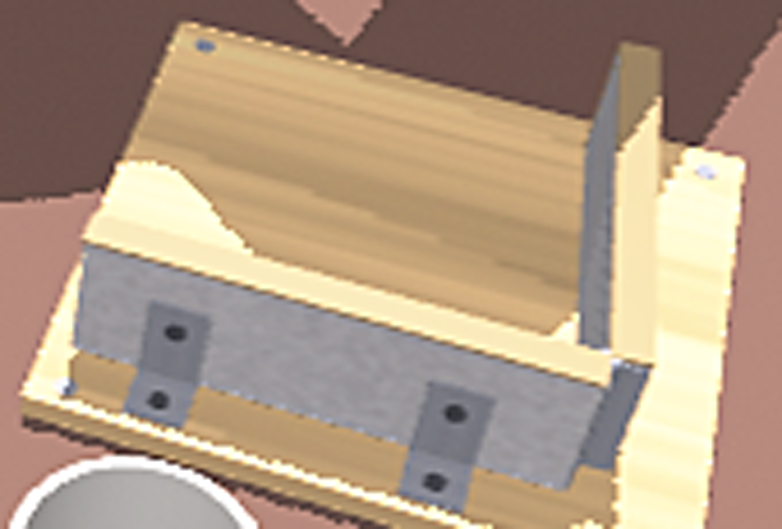

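Run:
```python
from h import *
for n,yw in [("s3",0.074),("s5",0)]:
    p=np.load(n+".npz")["p"].astype(int)
    P=np.array([[*fw(q,yw),72] for q in ([-180,15],[-10,15])]); a,b=proj("scene",P)
    print(n)
    for r in range(220,280,6):
        c=a[0]+(b[0]-a[0])*(r-a[1])/(b[1]-a[1]); c0=int(round(c))
        print(r,round(c,1),c0-4,[tuple(x) for x in p[r,c0-4:c0+5].tolist()])
```

```text
s3
220 503.8 500 [(156, 132, 100), (158, 134, 100), (156, 131, 100), (134, 109, 88), (99, 73, 70), (104, 78, 72), (105, 80, 73), (106, 80, 73), (105, 79, 73)]
226 503.6 500 [(153, 130, 98), (151, 128, 96), (199, 166, 127), (229, 190, 146), (92, 67, 65), (104, 77, 72), (104, 79, 72), (105, 78, 73), (105, 79, 73)]
232 503.5 499 [(255, 246, 190), (254, 237, 184), (253, 236, 183), (251, 226, 169), (169, 133, 107), (89, 65, 63), (102, 76, 71), (105, 78, 72), (105, 79, 73)]
238 503.3 499 [(249, 230, 180), (249, 230, 179), (250, 232, 182), (249, 229, 175), (229, 196, 143), (208, 171, 124), (208, 172, 126), (206, 171, 126), (201, 163, 117)]
244 503.1 499 [(249, 230, 179), (249, 230, 180), (250, 232, 181), (248, 228, 174), (224, 190, 139), (255, 238, 174), (255, 255, 247), (255, 255, 237), (255, 255, 230)]
250 503.0 499 [(249, 231, 179), (249, 230, 178), (248, 230, 177), (252, 236, 184), (255, 251, 207), (255, 253, 218), (255, 253, 217), (255, 253, 219), (255, 253, 220)]
256 502.8 499 [(249, 231, 181), (249, 231, 181), (248, 229, 179), (253, 238, 188), (255, 251, 210), (255, 252, 214), (255, 
[... 1479 characters left out ...]
06, 170, 125), (205, 169, 124)]
256 506.0 502 [(246, 217, 164), (130, 108, 81), (210, 175, 131), (255, 249, 195), (250, 226, 170), (186, 152, 111), (191, 158, 115), (192, 159, 116), (191, 157, 116)]
262 505.2 501 [(248, 228, 178), (248, 228, 177), (248, 229, 178), (252, 234, 183), (244, 217, 162), (156, 127, 91), (167, 137, 100), (170, 140, 103), (173, 144, 104)]
268 504.4 500 [(248, 229, 179), (248, 229, 179), (248, 229, 177), (251, 233, 181), (248, 224, 167), (188, 154, 113), (170, 141, 103), (173, 143, 106), (172, 143, 106)]
274 503.6 500 [(248, 229, 180), (248, 230, 180), (251, 233, 183), (246, 223, 167), (177, 146, 108), (159, 132, 97), (166, 138, 101), (168, 138, 101), (168, 138, 102)]
```

Run:
```python
from h import *
for i in range(4):
    st(i); robot.sleep(0.4)
```

```text
0 frame F [-15.3 -19.1] fz 8.2 M [-3.24  2.06  0.05] sq [-1.17 -0.84] z 16.4 dyaw -0.0002 op 0.167 t 26.875
1 frame F [-14.5 -19.9] fz 8.2 M [-3.2   2.04  0.05] sq [-1.18 -0.87] z 16.4 dyaw -0.0003 op 0.165 t 27.275
2 frame F [-14.9 -19.5] fz 8.9 M [-3.2   2.09  0.08] sq [-1.18 -0.84] z 16.4 dyaw -0.0001 op 0.17 t 27.675
3 frame F [-14.1 -18.9] fz 9.1 M [-3.22  2.11  0.04] sq [-1.18 -0.84] z 16.4 dyaw -0.0002 op 0.167 t 28.075
```

Steady, with no creep. I'll raise the x press a little so the fixed-side contact governs the square's angle, then take a last check and hand in.

Run:
```python
from h import *
p,o=sq(1.0,1.1,16.6); robot.servo_line(p,o,5); robot.sleep(0.5); st("final"); robot.sleep(0.5); st("final")
p,d=shot("scene","s6")
P=proj("scene",np.array([[*fw([-180,15]),72]]));print(P)
for r in (220,226,232,262,268): print(r,p[r,502:514,0].tolist())
for n in ("s6",):
    a=np.load("scene0.npz")["p"].astype(int);b=p.astype(int); print("pots diff",np.abs(a-b)[165:305,160:285].max(2).__gt__(60).sum(),np.abs(a-b)[300:400,350:425].max(2).__gt__(60).sum())
cv2.imwrite("pics/zs6.png",cv2.resize(p[205:320,360:530],None,fx=4.6,fy=4.6,interpolation=cv2.INTER_CUBIC)[:,:,::-1])
```

```text
final frame F [-21.4 -18.6] fz 13.9 M [-3.26  3.17  0.01] sq [-1.17 -0.85] z 16.4 dyaw -0.0002 op 0.164 t 29.2833
final frame F [-22.6 -19.7] fz 14.4 M [-3.3   3.17  0.08] sq [-1.17 -0.86] z 16.4 dyaw -0.0001 op 0.165 t 29.7833
[[511.1476604  218.44778824]]
220 [140, 155, 153, 153, 153, 153, 153, 154, 157, 142, 96, 102]
226 [148, 155, 153, 153, 153, 153, 154, 156, 146, 109, 100, 103]
232 [154, 152, 153, 153, 153, 154, 156, 146, 107, 101, 102, 103]
262 [248, 248, 252, 244, 157, 166, 169, 174, 178, 181, 186, 188]
268 [248, 251, 247, 188, 170, 172, 173, 173, 173, 176, 175, 178]
pots diff 1016 144
```

View pics/zs6.png

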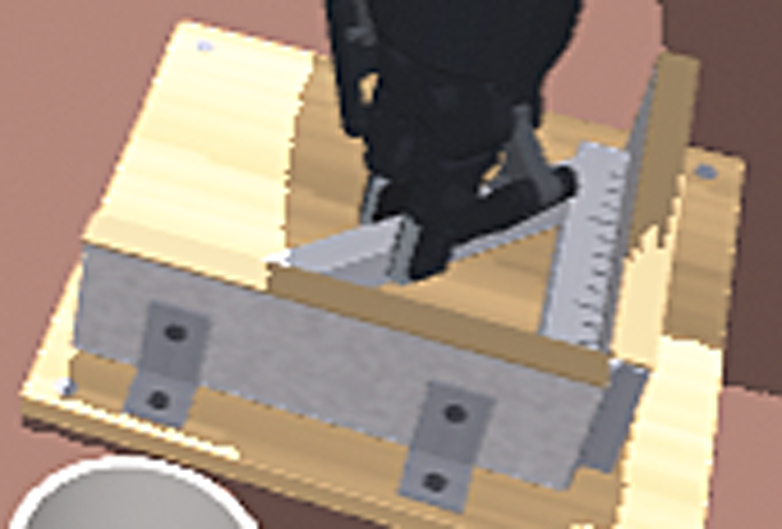

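The hinged side's far top corner is at zoom (698,62), against a predicted (695,62) for square, and the square lies along both sides. The pixel differences come from the square's old place and the shadows; the pots themselves are where they were in the views. Handing in.

Run:
```python
from h import *
robot.sign_off(); print(robot.read_t())
```

```text
the job is handed in; nothing more can be done
the job is handed in; nothing more can be done
```

The hinged side was folded in to about 4.2° inside square. I then laid the square flat on the base board and pushed it into the corner, which swung that side back out. I handed the job in at about 30 s, still gripping the square and pressing it home.

**Last checks:**
- **Contact:** the arm was pressing about 22 N against the fixed side and 19 N against the hinged side. The vertical moment was near zero, and the forces and position held steady over repeated readings.
- **Seating:** the square came up against both sides about 1 mm short of the camera-predicted seat, which is within the calibration error. The wrist view showed no gap along the fixed side. I could not look directly at the joint with the hinged side.
- **Angle:** the scene camera put the hinged side 0 to 0.5° outside square, which is about the limit of what that view can resolve. The contact forces are consistent with it being flush.
- **Pots and bottle:** they look unmoved in the views. An automatic pixel comparison did show changes around them. I put those down to the square leaving its old place and to moving shadows, but I did not measure their positions again.

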